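Reload sample tubes into the transport rack in reverse order

TASK

Move the four red-capped sample tubes from the foam cups on the black carrier into the white transport rack, one tube to a compartment, in reverse order: the tube nearest the carrier's handle loop goes into the compartment farthest from the rack's handle loop, the next one beside it, and so on, so that the tube farthest from the carrier's loop ends up nearest the rack's loop. Leave every tube standing upright on the bottom of its compartment, and never let one topple over on the way.

Things in the scene. Friction and masses are not known exactly. Their poses are not given: they have to be found in the camera images.
- tube_a: The smallest of the four sample tubes to move: a rigid clear tube with a white paper label and a red screw cap, 72 mm tall overall; flat-bottomed body 22 mm across, cap 26 mm across and 18 mm high at the very top. It starts upright in its own foam cup on the carrier. Origin: centre of its underside; z runs up its axis to the cap; it is round, so its yaw means nothing.
- tube_b: The second smallest of the four sample tubes to move: a rigid clear tube with a white paper label and a red screw cap, 82 mm tall overall; flat-bottomed body 26 mm across, cap 30 mm across and 18 mm high at the very top. It starts upright in its own foam cup on the carrier. Origin: centre of its underside; z runs up its axis to the cap; it is round, so its yaw means nothing.
- tube_c: The second largest of the four sample tubes to move: a rigid clear tube with a white paper label and a red screw cap, 92 mm tall overall; flat-bottomed body 30 mm across, cap 34 mm across and 18 mm high at the very top. It starts upright in its own foam cup on the carrier. Origin: centre of its underside; z runs up its axis to the cap; it is round, so its yaw means nothing.
- tube_d: The largest of the four sample tubes to move: a rigid clear tube with a white paper label and a red screw cap, 102 mm tall overall; flat-bottomed body 34 mm across, cap 38 mm across and 18 mm high at the very top. It starts upright in its own foam cup on the carrier. Origin: centre of its underside; z runs up its axis to the cap; it is round, so its yaw means nothing.
- cup_a: Square white foam cup, fixed on the carrier, in which the smallest tube (tube_a) starts; all four look alike. 54 x 54 mm, 34 mm high, walls 6 mm, inner floor 6 mm above its underside. It stays put when its tube is gone and so tells where in the row that tube stood. Cups swap places between starts. Origin: centre of its underside, 8 mm above the table; axes parallel to the carrier's.
- cup_b: Square white foam cup, fixed on the carrier, in which the second smallest tube (tube_b) starts; all four look alike. 54 x 54 mm, 34 mm high, walls 6 mm, inner floor 6 mm above its underside. It stays put when its tube is gone and so tells where in the row that tube stood. Cups swap places between starts. Origin: centre of its underside, 8 mm above the table; axes parallel to the carrier's.
- cup_c: Square white foam cup, fixed on the carrier, in which the second largest tube (tube_c) starts; all four look alike. 54 x 54 mm, 34 mm high, walls 6 mm, inner floor 6 mm above its underside. It stays put when its tube is gone and so tells where in the row that tube stood. Cups swap places between starts. Origin: centre of its underside, 8 mm above the table; axes parallel to the carrier's.
- cup_d: Square white foam cup, fixed on the carrier, in which the largest tube (tube_d) starts; all four look alike. 54 x 54 mm, 34 mm high, walls 6 mm, inner floor 6 mm above its underside. It stays put when its tube is gone and so tells where in the row that tube stood. Cups swap places between starts. Origin: centre of its underside, 8 mm above the table; axes parallel to the carrier's.
- carrier: Where the tubes come from, fixed: black base plate 96 x 230 mm, 8 mm thick, with four foam cups in a row and a dark steel handle loop sticking out flat at one end. Origin: centre of its underside, on the table. y runs along the row towards the loop, z up; cup centres at y = -84, -28, 28, 84 mm, x = 0; loop to y = 153 mm. Carrier and rack may swap sides.
- rack: Where the tubes go, fixed: white open box 62 x 230 mm, 36 mm high, walls 6 mm, with four empty compartments of about 50 x 50 mm in a row, inner floor 6 mm above the table, and a dark steel handle loop sticking out flat at one end. Origin: centre of its underside, on the table. y runs along the row towards the loop, z up; compartment centres at y = -84, -28, 28, 84 mm, x = 0.
Things that resemble listed ones, but are neither listed nor needed, are in the scene too. What is shaped like the tube_d but purple is not meant.

How it is judged:
At the end, for the whole second after the job is handed in: Each tube stands in the compartment mirroring its starting place (start y on the carrier, end -y on the rack): underside within 20 mm of the compartment's centre along and across, under 14 mm above the rack's underside, leaning under 0.15 rad, at rest (0.02 m/s, 0.2 rad/s) (((y of cup_a in the frame of carrier between -0.096 and -0.072 m and y of tube_a in the frame of rack between 0.064 and 0.104 m) or (y of cup_a in the frame of carrier between -0.04 and -0.016 m and y of tube_a in the frame of rack between 0.008 and 0.048 m) or (y of cup_a in the frame of carrier between 0.016 and 0.04 m and y of tube_a in the frame of rack between -0.048 and -0.008 m) or (y of cup_a in the frame of carrier between 0.072 and 0.096 m and y of tube_a in the frame of rack between -0.104 and -0.064 m)) and x of tube_a in the frame of rack between -0.02 and 0.02 m and z of each of tube_a, tube_b, tube_c, tube_d in the frame of rack below 0.014 m and angle between each of tube_a, tube_b, tube_c, tube_d's own z axis and vertical below 0.15 rad and linear speed of each of tube_a, tube_b, tube_c, tube_d below 0.02 m/s and angular speed of each of tube_a, tube_b, tube_c, tube_d below 0.2 rad/s and ((y of cup_b in the frame of carrier between -0.096 and -0.072 m and y of tube_b in the frame of rack between 0.064 and 0.104 m) or (y of cup_b in the frame of carrier between -0.04 and -0.016 m and y of tube_b in the frame of rack between 0.008 and 0.048 m) or (y of cup_b in the frame of carrier between 0.016 and 0.04 m and y of tube_b in the frame of rack between -0.048 and -0.008 m) or (y of cup_b in the frame of carrier between 0.072 and 0.096 m and y of tube_b in the frame of rack between -0.104 and -0.064 m)) and x of tube_b in the frame of rack between -0.02 and 0.02 m and ((y of cup_c in the frame of carrier between -0.096 and -0.072 m and y of tube_c in the frame of rack between 0.064 and 0.104 m) or (y of cup_c in the frame of carrier between -0.04 and -0.016 m and y of tube_c in the frame of rack between 0.008 and 0.048 m) or (y of cup_c in the frame of carrier between 0.016 and 0.04 m and y of tube_c in the frame of rack between -0.048 and -0.008 m) or (y of cup_c in the frame of carrier between 0.072 and 0.096 m and y of tube_c in the frame of rack between -0.104 and -0.064 m)) and x of tube_c in the frame of rack between -0.02 and 0.02 m and ((y of cup_d in the frame of carrier between -0.096 and -0.072 m and y of tube_d in the frame of rack between 0.064 and 0.104 m) or (y of cup_d in the frame of carrier between -0.04 and -0.016 m and y of tube_d in the frame of rack between 0.008 and 0.048 m) or (y of cup_d in the frame of carrier between 0.016 and 0.04 m and y of tube_d in the frame of rack between -0.048 and -0.008 m) or (y of cup_d in the frame of carrier between 0.072 and 0.096 m and y of tube_d in the frame of rack between -0.104 and -0.064 m)) and x of tube_d in the frame of rack between -0.02 and 0.02 m); the robot touches nothing.
It fails at once if a tube topples (leans more than 1 rad) (angle between any of tube_a, tube_b, tube_c, tube_d's own z axis and vertical above 1 rad).
It also fails if it takes over 128 s, if anything falls off the work surface, if the arm or the gripper's body presses on something with over 40 N, if the wrist force passes 120 N, or if a joint passes its speed limit or range.

ROBOT

A 6-joint arm with a two-finger parallel gripper is mounted at the origin on the work surface. World frame = base frame: x ahead of the robot, y to its left, z up, the work surface at z = 0. Lengths are in m, angles in rad, forces in N, time in s.
With the tool pointing down it reaches from about 0.25 to 0.775 m from the base axis. Payload 4 kg.
Tool frame: the origin (TCP) lies on the centre line of the jaws, within the pads' length; the fingertips stand 8 mm ahead of it and the grasp point (between the pads) lies 11 mm behind it; z points along the fingers, y is the line along which they close (so a half turn about z gives the same grasp; the last joint's range is limited). The gripper opens to 94 mm and grips with 3 to 60 N. Pads are 16 mm wide; open, the fingers measure 119 mm over their backs; the gripper's body (75 mm by 177 mm) begins 78 mm behind the grasp point.
Start: joints at [-1.247, 0.087, 1.371, -0, 1.684, -0.103], TCP at [0.228, -0.501, 0.189] pointing down, gripper open.
Joint ranges: [-3.1, 3.1], [-0.76, 2.03], [0.27, 2.55], [-1.08, 4.22], [0.17, 2.65], [-2.57, 2.57]. Speed limits (rad/s): [2.79, 2.79, 3.14, 3.14, 3.14, 3.14].

INTERFACE

Orientations are given as a unit quaternion [w, x, y, z].
In Python, from rig import * gives the robot as it stands.
- The arm moves only by the shell command python3 -m creep 'ROWS' [FORCE]. ROWS is JSON, a list of rows, each a list of 5 numbers: the shift along the tool's x, y, z in mm, then the turn about the tool's z in rad, then the opening, from 0 (shut) to 1 (fully open). A call has 1 to 20 rows; each row shifts and turns the commanded pose from where the row before left it, along the tool's axes as they then stand; what a row does not reach is not made up. A row lasts 1/10 s, in which the tool goes at most 50 mm and 8.59 degrees, less where a joint would pass 70% of its speed; a pose out of reach is approached as far as the arm can. A call with a gripper value outside its range is refused whole. The fingers move at their own pace and stop on an object; FORCE is the grip in N (left out, the last holds). Time passes only in rows, so rows that do not move let the fingers close. It gives the time, the measured TCP pose, the force, the opening and the grip force at its end, in the units of the state.
- sense(): the state, without advancing time (a new reading comes with each control period).
- snapshot(name): name is "scene" or "top" or "wrist"; returns a dict with "image" (400x640x3 uint8, blue, green, red), "depth" (400x640 float32, m along the optical axis (not along the pixel's ray), 0 where there is no reading), "fx", "fy", "cx", "cy" (pixels), "distortion" ([k1, k2, p1, p2, k3] as OpenCV has them; the pictures are not rectified), "rvec" (rotation vector, rad) and "tvec" (3), from world to camera coordinates, as OpenCV has them. Camera axes: x right, y down, z forward; pixel columns grow to the right and rows downward; lengths in m; the calibration is good to about 2 mm. A picture is of the moment at which its call begins.
- job_done(): hands the job in; it is judged then, once.
The state is a dict: "time_s": time; "q": joint angles; "qd": joint speeds; "joint_efforts": joint torques, N m; "tool_pos": TCP position; "tool_rot": TCP orientation; "force": force on the tool from outside, world axes, zero at the start; "wrist_torque": the same for the moment, N m; "opening": finger opening in m; "grip_force": force on a finger pad.
Only numpy, scipy, OpenCV 4.12 (cv2) and the standard library are available. Lean on these libraries where they do the work, as an engineer would, in place of code of your own. Each camera call takes 0.05 s, during which the arm holds its last target. There are 200 camera calls.

## Working session

There is one attempt and no reset: what is moved stays moved. The work goes in short steps, Python scripts to look and compute and a shell command to move; the robot and the scene stay as the last step left them, time stands still between calls to the robot, and variables do not carry over. Pictures are saved under pics/ and viewed, at most 14 in all, crops included, and the job is handed in when it is done.

```bash
mkdir -p pics; ls; python3 - <<'E'
from rig import *
import cv2
s=sense();print(s['time_s'],s['tool_pos'],s['tool_rot'],s['opening'])
for n in ("top","scene"):
    d=snapshot(n);cv2.imwrite(f"pics/{n}0.png",d["image"]);print(n,d["rvec"],d["tvec"],d["fx"],d["cx"],d["cy"],d["distortion"])
E
```

```text
pics
0.0 [ 0.22746338 -0.50012418  0.18761231] [-1.08650234e-03  9.77319627e-01  2.11766731e-01 -1.34592959e-04] 0.09409179020345404
top [ 2.19548415 -2.13950381  0.10654783] [-0.02688418  0.54664582  0.89013762] 484.11871237388203 319.5199919769048 188.5340999712453 [-0.04834268  0.          0.          0.          0.        ]
scene [ 1.95621602  1.08955573 -0.56041213] [-0.27049983 -0.23822745  1.66241507] 519.7601398808288 315.3895461619694 200.46887932163582 [-0.02375129  0.          0.          0.          0.        ]
```

View pics/top0.png

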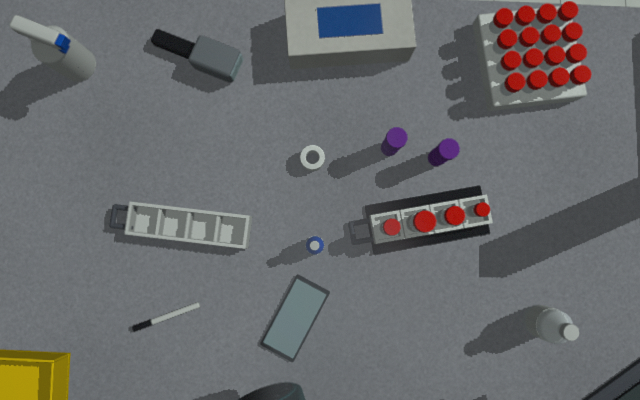

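View pics/scene0.png

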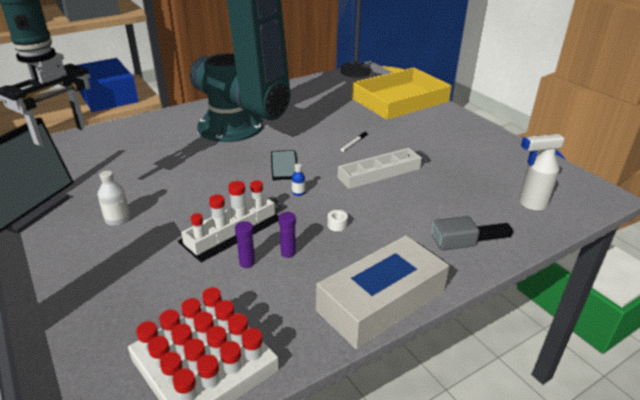

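The top view shows the carrier with its loop at the left (360,230) and caps at about (391,227), (425,220), (455,215) and (482,209). The rack's loop is also at the left (118,217), with compartments from (143,220) to (234,232). The purple tubes and the 16-tube block at the upper right are distractors.

```bash
cat > h.py <<'E'
from rig import *
import cv2, numpy as np
def cam(d):
    K=np.array([[d["fx"],0,d["cx"]],[0,d["fy"],d["cy"]],[0,0,1.]]);R=cv2.Rodrigues(np.array(d["rvec"],float))[0]
    return K,np.array(d["distortion"],float),R,np.array(d["tvec"],float).ravel()
def rays(d,uv):
    K,D,R,t=cam(d);n=cv2.undistortPoints(np.asarray(uv,float).reshape(-1,1,2),K,D)[:,0]
    return np.c_[n,np.ones(len(n))],R,t
def plane(d,uv,z):
    n,R,t=rays(d,uv);c=-R.T@t;w=n@R
    return c+w*((z-c[2])/w[:,2])[:,None]
def cloud(d):
    h,w=d["depth"].shape;uv=np.stack(np.meshgrid(np.arange(w),np.arange(h)),-1).reshape(-1,2)
    n,R,t=rays(d,uv);return ((n*d["depth"].reshape(-1,1)-t)@R).reshape(h,w,3)
def red(d):
    H=cv2.cvtColor(d["image"],cv2.COLOR_BGR2HSV);return (((H[...,0]<8)|(H[...,0]>172))&(H[...,1]>130)&(H[...,2]>60))
def caps(d,names="bdca",base=.014):
    """cap blobs left-right: top-surface centre by circle on the known plane"""
    P=cloud(d);m=red(d)&(P[...,0]<.62)
    n,L,S,C=cv2.connectedComponentsWithStats(m.astype(np.uint8))
    for i in sorted([i for i in range(1,n) if S[i,4]>40],key=lambda i:C[i][0]):
        q=P[L==i];zt=np.percentile(q[:,2],80);v,u=np.where((L==i)&(P[...,2]>zt-.006))
        p=plane(d,np.c_[u,v],zt);(c,r)=cv2.minEnclosingCircle(p[:,:2].astype(np.float32))
        print("cap",C[i].round(),"ztop %.4f"%zt,"mean",p.mean(0)[:2].round(4),"circ",np.round(c,4),"diam %.4f"%(2*r),len(u))
E
python3 - <<'E'
from h import *
d=snapshot("top");P=cloud(d);caps(d)
Z=P[...,2];g=d["image"].min(2)
def rect(m,nm):
    m=m.astype(np.uint8);n,L,S,C=cv2.connectedComponentsWithStats(m)
    i=1+S[1:,4].argmax();v,u=np.where(L==i);return C[i],np.c_[u,v]
roi=np.zeros(Z.shape,bool);roi[190:262,105:262]=1
for nm,roi,z in (("rack",(slice(190,262),slice(122,262)),.036),("carrier cups",(slice(180,262),slice(366,505)),.042)):
    m=np.zeros(Z.shape,bool);m[roi]=(abs(Z[roi]-z)<.008)
    v,u=np.where(m);p=plane(d,np.c_[u,v],z)[:,:2]
    r=cv2.minAreaRect(p.astype(np.float32));print(nm,np.round(r[0],4),np.round(r[1],4),r[2],np.median(Z[m]),len(p))
    print(np.round(cv2.boxPoints(r),4).tolist())
E
```

```text
cap [392. 226.] ztop 0.0977 mean [ 0.4769 -0.1401] circ [ 0.477  -0.1403] diam 0.0286 212
cap [424. 221.] ztop 0.1174 mean [ 0.4871 -0.1937] circ [ 0.4877 -0.194 ] diam 0.0380 370
cap [454. 215.] ztop 0.1072 mean [ 0.4989 -0.2481] circ [ 0.4989 -0.2481] diam 0.0329 284
cap [482. 209.] ztop 0.0875 mean [ 0.5119 -0.302 ] circ [ 0.5126 -0.3015] diam 0.0272 168
rack [0.4724 0.2378] [0.2389 0.0624] 84.9673080444336 0.03502410549475522 1307
[[0.4307999908924103, 0.12150000035762787], [0.49300000071525574, 0.1160999983549118], [0.5139999985694885, 0.3540000021457672], [0.45179998874664307, 0.359499990940094]]
carrier cups [ 0.4948 -0.2219] [0.0544 0.2229] 11.427626609802246 0.04216205242778108 1305
[[0.44609999656677246, -0.11800000071525574], [0.490200012922287, -0.33649998903274536], [0.5436000227928162, -0.3257000148296356], [0.49939998984336853, -0.10729999840259552]]
```

```bash
python3 - <<'E'
from h import *
d=snapshot("top");P=cloud(d);Z=P[...,2];im=d["image"].astype(int);g=im.min(2)
c=im[190:260,100:265].astype(np.uint8);cv2.imwrite("pics/r1.png",cv2.resize(c,None,fx=4,fy=4,interpolation=cv2.INTER_NEAREST))
roi=np.zeros(Z.shape,bool);roi[190:262,105:262]=1
for th in (120,150):
  for dz in (.003,.005,.008):
    m=roi&(abs(Z-.036)<dz)&(g>th);v,u=np.where(m);p=plane(d,np.c_[u,v],.036)[:,:2]
    r=cv2.minAreaRect(p.astype(np.float32));print(th,dz,np.round(r[0],4),np.round(r[1],4),round(r[2],2),len(p))
# low floor region check: compartments
m=(roi&(Z<.014)&(Z>.002)&(g>80)).astype(np.uint8)
n,L,S,C=cv2.connectedComponentsWithStats(m)
for i in range(1,n):
    if S[i,4]>60:print(C[i].round(1),S[i],plane(d,[C[i]],.006)[0].round(4))
E
```

```text
120 0.003 [0.4722 0.2343] [0.2303 0.0622] 84.99 936
120 0.005 [0.4722 0.2342] [0.2305 0.0622] 84.99 1112
120 0.008 [0.4722 0.234 ] [0.2312 0.0622] 84.99 1273
150 0.003 [0.4725 0.2341] [0.2281 0.0611] 84.79 703
150 0.005 [0.4725 0.2341] [0.2281 0.0611] 84.79 819
150 0.008 [0.4725 0.2341] [0.2281 0.0611] 84.79 902
[145.3 219.8] [132 206  27  28 582] [0.4797 0.3242 0.006 ]
[174.5 223.2] [161 209  27  29 597] [0.4746 0.2665 0.006 ]
[202.9 226.3] [190 213  27  28 609] [0.4701 0.2108 0.006 ]
[231.8 229.9] [218 216  28  29 627] [0.4649 0.1545 0.006 ]
```

View pics/r1.png

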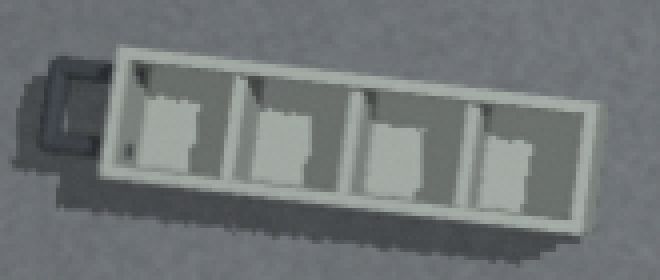

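The crop confirms the rack: the loop at crop (75,105) marks its +y end, and the four compartments are empty. From the carrier's loop the tube order is b, d, c, a, and the cap-top heights and diameters match the given sizes. First I'll turn the gripper so it closes across the row.

```bash
cat >> h.py <<'E'
from scipy.spatial.transform import Rotation as Rn
U=np.array([np.sin(np.radians(5)),np.cos(np.radians(5))]);RC=np.array([.4722,.2342])
PICK=dict(a=(.5122,-.3017),b=(.477,-.1402),c=(.4989,-.2481),d=(.4874,-.1939))
H=dict(a=.072,b=.082,c=.092,d=.102);SLOT={k:RC+o*U for k,o in dict(b=-.084,d=-.028,c=.028,a=.084).items()}
def togo(xy,z,yaw):
    "shift in mm in the tool axes (as they now stand, and after the turn) and turn in rad"
    s=sense();w,x,y,zz=s['tool_rot'];R=Rn.from_quat([x,y,zz,w]).as_matrix();e=np.array([*xy,z])-s['tool_pos']
    a=np.degrees(np.arctan2(R[1,1],R[0,1]));turn=-np.radians((yaw-a+180)%360-180)
    R2=R@Rn.from_euler('z',turn).as_matrix()
    print("t",round(s['time_s'],1),"pos",np.round(s['tool_pos'],4),"now",(R.T@e*1e3).round(1),"after",(R2.T@e*1e3).round(1),"turn",round(turn,3),
      "tilt",round(np.degrees(np.arccos(-R[2,2])),2),"open",round(s['opening'],4),"grip",round(s['grip_force'],1),"F",np.round(s['force'],1))
E
python3 -m creep '[[0,0,-5,-0.15,1],[0,0,-5,-0.15,1],[0,0,-5,-0.15,1],[0,0,0,-0.15,1],[0,0,0,-0.15,1],[0,0,0,-0.15,1],[0,0,0,-0.15,1],[0,0,0,-0.15,1],[0,0,0,-0.15,1]]'
python3 -c "
from h import *
togo(PICK['a'],.2,11.6)"
```

```text
time_s: 1.1
tool_pos: [0.2276, -0.5005, 0.2035]
tool_rot: [-0.0, 0.628, 0.778, 0.0]
force: [0.1, -0.3, 0.5]
opening: 0.0937
grip_force: 0.0
t 1.1 pos [ 0.2276 -0.5005  0.2035] now [134.4 320.1   3.5] after [137.5 318.7   3.5] turn 0.01 tilt 0.03 open 0.0937 grip 0.0 F [ 0.1 -0.3  0.5]
```

```bash
python3 -m creep '[[10,23,0,0.01,1],[10,23,0,0,1],[10,23,0,0,1],[10,23,0,0,1],[10,23,0,0,1],[10,23,0,0,1],[10,23,0,0,1],[10,23,0,0,1],[10,23,0,0,1],[10,23,0,0,1],[10,23,0,0,1],[10,23,0,0,1],[10,23,0,0,1],[6,20,0,0,1],[0,0,0,0,1],[0,0,0,0,1]]'
python3 - <<'E'
from h import *
togo(PICK['a'],.014+.072-.009-.011,11.6)
d=snapshot("wrist");cv2.imwrite("pics/w1.png",d["image"])
E
```

```text
time_s: 2.7
tool_pos: [0.5137, -0.3049, 0.2033]
tool_rot: [-0.0, 0.634, 0.773, -0.0]
force: [0.2, 0.2, -0.5]
opening: 0.0941
grip_force: 0.0
t 2.7 pos [ 0.5137 -0.3049  0.2033] now [  3.4  -0.7 137.3] after [  3.4  -0.7 137.3] turn -0.006 tilt 0.07 open 0.0941 grip 0.0 F [ 0.2  0.2 -0.5]
```

View pics/w1.png

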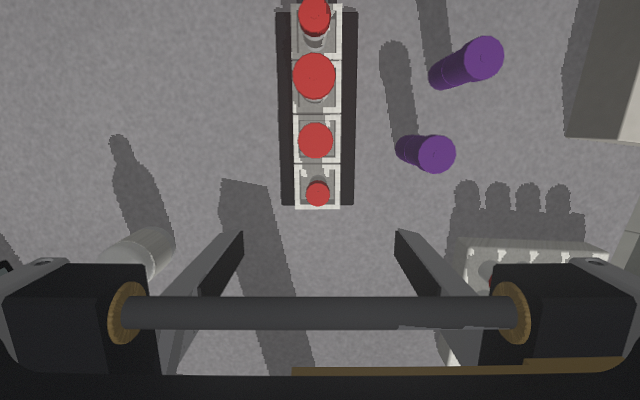

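The wrist view shows the row squarely lined up, with caps at (318,193), (315,140), (314,76) and (314,15). I'll cross-check the cap positions from this camera before going down.

```bash
python3 - <<'E'
from h import *
d=snapshot("wrist");P=cloud(d);caps(d)
d=snapshot("top");caps(d)
Q=P[P[...,0]>.55];print(Q[:,2].max())
E
```

```text
cap [314.  75.] ztop 0.1154 mean [ 0.4875 -0.1936] circ [ 0.4876 -0.1937] diam 0.0374 1517
cap [314.  16.] ztop 0.0954 mean [ 0.4774 -0.1413] circ [ 0.4773 -0.141 ] diam 0.0299 895
cap [315. 140.] ztop 0.1053 mean [ 0.4994 -0.2479] circ [ 0.4994 -0.248 ] diam 0.0332 964
cap [318. 194.] ztop 0.0854 mean [ 0.5124 -0.3023] circ [ 0.5124 -0.3022] diam 0.0250 435
cap [392. 227.] ztop 0.0973 mean [ 0.4769 -0.1401] circ [ 0.477 -0.14 ] diam 0.0289 212
cap [424. 221.] ztop 0.1173 mean [ 0.4871 -0.1937] circ [ 0.4868 -0.194 ] diam 0.0383 370
cap [454. 215.] ztop 0.1071 mean [ 0.4989 -0.248 ] circ [ 0.499  -0.2481] diam 0.0329 286
cap [482. 209.] ztop 0.0875 mean [ 0.5119 -0.3021] circ [ 0.512 -0.302] diam 0.0265 167
0.3569089604861783
```

Both cameras agree to within 1 mm. Descend and grip tube_a.

```bash
python3 -m creep '[[3,-1,17,0,1],[0,0,20,0,1],[0,0,20,0,1],[0,0,20,0,1],[0,0,20,0,1],[0,0,20,0,1],[0,0,15,0,1],[0,0,5,0,1],[0,0,0,0,1],[0,0,0,0,0.4],[0,0,0,0,0.2],[0,0,0,0,0.1],[0,0,0,0,0],[0,0,0,0,0],[0,0,0,0,0],[0,0,0,0,0],[0,0,0,0,0]]' 20
python3 -c "
from h import *
togo(PICK['a'],.066,11.6)"
```

```text
time_s: 4.55
tool_pos: [0.5124, -0.3022, 0.0667]
tool_rot: [-0.0, 0.635, 0.773, -0.0]
force: [-0.5, -0.6, 0.6]
opening: 0.0335
grip_force: 0.0
t 4.5 pos [ 0.5124 -0.3022  0.0667] now [ 0.5 -0.1  0.7] after [ 0.5 -0.1  0.7] turn -0.006 tilt 0.0 open 0.0335 grip 0.0 F [-0.5 -0.6  0.6]
```

```bash
python3 -m creep '[[0,0,0,0,0],[0,0,0,0,0],[0,0,0,0,0],[0,0,0,0,0]]' 20
python3 -m creep '[[0,0,-5,0,0],[0,0,-10,0,0],[0,0,-15,0,0],[0,0,-20,0,0],[0,0,-20,0,0],[0,0,-20,0,0],[0,0,-20,0,0],[0,0,-20,0,0],[0,0,-10,0,0],[0,0,-5,0,0],[0,0,0,0,0]]' 20
python3 -c "
from h import *
togo(SLOT['a'],.21,-5)"
```

```text
time_s: 4.95
tool_pos: [0.5124, -0.3022, 0.0668]
tool_rot: [0.0, 0.635, 0.773, -0.0]
force: [0.1, -0.7, -0.4]
opening: 0.0246
grip_force: 20.0
time_s: 6.05
tool_pos: [0.5126, -0.3024, 0.2127]
tool_rot: [0.001, 0.635, 0.773, 0.0]
force: [-0.2, 0.2, -1.5]
opening: 0.0244
grip_force: 20.0
t 6.0 pos [ 0.5126 -0.3024  0.2127] now [614.8  88.3   2.1] after [615.  -87.    2.1] turn 0.283 tilt 0.09 open 0.0244 grip 20.0 F [-0.2  0.2 -1.5]
```

```bash
python3 -m creep '[[0,0,0,0.07,0],[0,0,0,0.14,0],[0,0,0,0.07,0],[10,-1,0,0,0],[20,-3,0,0,0],[30,-4,0,0,0],[35,-5,0,0,0],[35,-5,0,0,0],[35,-5,0,0,0],[35,-5,0,0,0],[35,-5,0,0,0],[35,-5,0,0,0],[35,-5,0,0,0],[35,-5,0,0,0],[35,-5,0,0,0],[35,-5,0,0,0],[35,-5,0,0,0],[35,-5,0,0,0],[35,-5,0,0,0],[35,-5,0,0,0]]' 20
python3 -m creep '[[25,-4,0,0,0],[20,-3,0,0,0],[12,-2,0,0,0],[5,0,0,0,0],[0,0,0,0,0],[0,0,0,0,0]]' 20
python3 -c "
from h import *
togo(SLOT['a'],.058,-5)"
```

```text
time_s: 8.05
tool_pos: [0.4788, 0.2548, 0.2116]
tool_rot: [-0.0, 0.735, 0.678, -0.0]
force: [0.5, 0.1, 0.3]
opening: 0.0244
grip_force: 20.0
time_s: 8.65
tool_pos: [0.477, 0.3143, 0.2118]
tool_rot: [0.0, 0.736, 0.677, -0.0]
force: [-0.2, -0.3, 0.2]
opening: 0.0245
grip_force: 20.0
t 8.7 pos [0.477  0.3143 0.2118] now [  3.9   2.2 153.8] after [  3.9   2.2 153.8] turn 0.003 tilt 0.03 open 0.0245 grip 20.0 F [-0.2 -0.3  0.2]
```

```bash
python3 -m creep '[[4,2,15,0,0],[0,0,20,0,0],[0,0,20,0,0],[0,0,20,0,0],[0,0,20,0,0],[0,0,20,0,0],[0,0,15,0,0],[0,0,10,0,0],[0,0,6,0,0],[0,0,3,0,0],[0,0,2,0,0],[0,0,1,0,0],[0,0,1,0,0],[0,0,0,0,0],[0,0,0,0,0]]' 20
python3 -c "
from h import *
togo(SLOT['a'],.0587,-5)"
```

```text
time_s: 10.15
tool_pos: [0.4795, 0.3189, 0.0591]
tool_rot: [0.0, 0.736, 0.677, 0.0]
force: [-0.7, -0.4, -0.2]
opening: 0.0243
grip_force: 20.0
t 10.2 pos [0.4795 0.3189 0.0591] now [-1.   0.1  0.4] after [-1.   0.1  0.4] turn 0.003 tilt 0.04 open 0.0243 grip 20.0 F [-0.7 -0.4 -0.2]
```

Release gently, rise, and go back for tube_c.

```bash
python3 -m creep '[[0,0,0.5,0,0],[0,0,0,0,0],[0,0,0,0,0.3],[0,0,0,0,0.4],[0,0,0,0,0.6],[0,0,0,0,1],[0,0,0,0,1],[0,0,0,0,1],[0,0,-10,0,1],[0,0,-20,0,1],[0,0,-25,0,1],[0,0,-25,0,1],[0,0,-25,0,1],[0,0,-20,0,1],[0,0,-15,0,1],[0,0,0,0,1]]' 20
python3 - <<'E'
from h import *
togo(PICK['c'],.2,11.6)
d=snapshot("top");caps(d);cv2.imwrite("pics/t2.png",d["image"][150:280,100:520])
E
```

```text
time_s: 11.75
tool_pos: [0.4806, 0.3194, 0.2017]
tool_rot: [0.001, 0.736, 0.677, 0.003]
force: [0.2, -0.3, 1.0]
opening: 0.0939
grip_force: 0.0
t 11.8 pos [0.4806 0.3194 0.2017] now [-5.64e+02  6.58e+01  2.00e-01] after [-5.596e+02 -9.620e+01  2.000e-01] turn -0.286 tilt 0.34 open 0.0939 grip 0.0 F [ 0.2 -0.3  1. ]
cap [136. 219.] ztop 0.0786 mean [0.4792 0.3153] circ [0.479  0.3149] diam 0.0262 161
cap [392. 226.] ztop 0.0976 mean [ 0.477  -0.1401] circ [ 0.477 -0.14 ] diam 0.0289 213
cap [424. 221.] ztop 0.1173 mean [ 0.4871 -0.1937] circ [ 0.4861 -0.194 ] diam 0.0386 372
cap [454. 215.] ztop 0.1076 mean [ 0.499  -0.2477] circ [ 0.4987 -0.2475] diam 0.0332 283
```

View pics/t2.png

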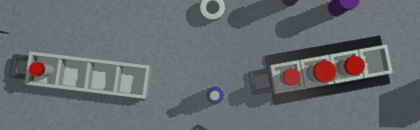

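Tube_a stands in the loop-end compartment (crop pixel (37,69)). Its cap top is at 0.078 m and it is centred to within 3 mm. Next is tube_c.

```bash
python3 -m creep '[[0,0,0,-0.14,1],[0,0,0,-0.14,1],[-15,-2,0,-0.005,1],[-30,-5,0,0,1],[-35,-6,0,0,1],[-35,-6,0,0,1],[-35,-6,0,0,1],[-35,-6,0,0,1],[-35,-6,0,0,1],[-35,-6,0,0,1],[-35,-6,0,0,1],[-35,-6,0,0,1],[-35,-6,0,0,1],[-35,-6,0,0,1],[-35,-6,0,0,1],[-35,-6,0,0,1],[-35,-6,0,0,1],[-30,-6,0,0,1],[-20,-4,0,0,1],[-10,-1,0,0,1]]'
python3 -m creep '[[0,0,0,0,1],[0,0,0,0,1]]'
python3 -c "
from h import *
togo(PICK['c'],.086,11.6)"
```

```text
time_s: 13.8
tool_pos: [0.4955, -0.2513, 0.1969]
tool_rot: [-0.001, 0.635, 0.773, -0.001]
force: [0.7, 0.4, 0.5]
opening: 0.0937
grip_force: 0.0
time_s: 14.0
tool_pos: [0.4966, -0.2485, 0.1978]
tool_rot: [-0.001, 0.633, 0.774, 0.0]
force: [0.5, -0.2, -0.5]
opening: 0.0939
grip_force: 0.0
t 14.0 pos [ 0.4966 -0.2485  0.1978] now [ -0.2   2.4 111.8] after [ -0.2   2.4 111.8] turn -0.002 tilt 0.07 open 0.0939 grip 0.0 F [ 0.5 -0.2 -0.5]
```

```bash
python3 -m creep '[[0,2,12,0,1],[0,0,20,0,1],[0,0,20,0,1],[0,0,20,0,1],[0,0,20,0,1],[0,0,15,0,1],[0,0,5,0,1],[0,0,0,0,0.5],[0,0,0,0,0.3],[0,0,0,0,0.2],[0,0,0,0,0.1],[0,0,0,0,0],[0,0,0,0,0],[0,0,0,0,0],[0,0,0,0,0],[0,0,0,0,0],[0,0,0,0,0],[0,0,0,0,0]]' 20
python3 -m creep '[[0,0,0,0,0],[0,0,-5,0,0],[0,0,-10,0,0],[0,0,-15,0,0],[0,0,-20,0,0],[0,0,-20,0,0],[0,0,-20,0,0],[0,0,-20,0,0],[0,0,-20,0,0],[0,0,-10,0,0],[0,0,-5,0,0],[0,0,0,0,0]]' 20
python3 -c "
from h import *
togo(SLOT['c'],.23,-5)"
```

```text
time_s: 15.8
tool_pos: [0.499, -0.2488, 0.0863]
tool_rot: [0.0, 0.633, 0.774, -0.0]
force: [0.3, -0.7, 0.1]
opening: 0.033
grip_force: 20.0
time_s: 17.0
tool_pos: [0.4992, -0.2489, 0.2321]
tool_rot: [0.001, 0.633, 0.774, 0.0]
force: [0.0, 0.6, 0.2]
opening: 0.0325
grip_force: 20.0
t 17.0 pos [ 0.4992 -0.2489  0.2321] now [505.6  77.9   1.7] after [506.9 -69.    1.7] turn 0.288 tilt 0.08 open 0.0325 grip 20.0 F [0.  0.6 0.2]
```

```bash
python3 -m creep '[[0,0,0,0.07,0],[0,0,0,0.14,0],[0,0,0,0.075,0],[10,-1,0,0,0],[20,-3,0,0,0],[30,-4,0,0,0],[35,-5,0,0,0],[35,-5,0,0,0],[35,-5,0,0,0],[35,-5,0,0,0],[35,-5,0,0,0],[35,-5,0,0,0],[35,-5,0,0,0],[35,-5,0,0,0],[35,-5,0,0,0],[35,-5,0,0,0],[35,-5,0,0,0],[30,-4,0,0,0],[20,-2,0,0,0],[12,0,0,0,0]]' 20
python3 -m creep '[[0,0,0,0,0],[0,0,0,0,0]]' 20
python3 -c "
from h import *
togo(SLOT['c'],.0783,-5)"
```

```text
time_s: 19.0
tool_pos: [0.4715, 0.2641, 0.2303]
tool_rot: [-0.0, 0.735, 0.678, -0.001]
force: [-0.3, -0.4, -1.1]
opening: 0.0325
grip_force: 20.0
time_s: 19.2
tool_pos: [0.4725, 0.2617, 0.2309]
tool_rot: [0.0, 0.736, 0.677, -0.001]
force: [0.3, 0.3, -0.6]
opening: 0.0329
grip_force: 20.0
t 19.2 pos [0.4725 0.2617 0.2309] now [  0.7   2.2 152.6] after [  0.7   2.1 152.6] turn 0.004 tilt 0.07 open 0.0329 grip 20.0 F [ 0.3  0.3 -0.6]
```

```bash
python3 -m creep '[[0,2,15,0,0],[0,0,20,0,0],[0,0,20,0,0],[0,0,20,0,0],[0,0,20,0,0],[0,0,20,0,0],[0,0,15,0,0],[0,0,10,0,0],[0,0,5,0,0],[0,0,3,0,0],[0,0,2,0,0],[0,0,1,0,0],[0,0,1,0,0],[0,0,0,0,0],[0,0,0,0,0]]' 20
python3 -c "
from h import *
togo(SLOT['c'],.0783,-5)"
```

```text
time_s: 20.7
tool_pos: [0.4749, 0.2622, 0.0795]
tool_rot: [0.0, 0.736, 0.677, 0.0]
force: [0.1, -0.9, -0.5]
opening: 0.0322
grip_force: 20.0
t 20.7 pos [0.4749 0.2622 0.0795] now [-0.1 -0.3  1.2] after [-0.1 -0.3  1.2] turn 0.003 tilt 0.03 open 0.0322 grip 20.0 F [ 0.1 -0.9 -0.5]
```

```bash
python3 -m creep '[[0,0,1,0,0],[0,0,0.5,0,0],[0,0,0,0,0],[0,0,0,0,0.4],[0,0,0,0,0.5],[0,0,0,0,0.6],[0,0,0,0,1],[0,0,0,0,1],[0,0,0,0,1],[0,0,-10,0,1],[0,0,-20,0,1],[0,0,-25,0,1],[0,0,-25,0,1],[0,0,-25,0,1],[0,0,-20,0,1],[0,0,-5,0,1],[0,0,0,0,1]]' 20
python3 - <<'E'
from h import *
togo(PICK['d'],.21,11.6)
d=snapshot("top");caps(d)
E
```

```text
time_s: 22.4
tool_pos: [0.4753, 0.2623, 0.2091]
tool_rot: [0.0, 0.736, 0.677, 0.001]
force: [-0.3, 0.6, -0.3]
opening: 0.0939
grip_force: 0.0
t 22.4 pos [0.4753 0.2623 0.2091] now [-453.6   50.4   -1.3] after [-449.3  -79.9   -1.3] turn -0.286 tilt 0.15 open 0.0939 grip 0.0 F [-0.3  0.6 -0.3]
cap [136. 219.] ztop 0.0790 mean [0.479  0.3155] circ [0.4789 0.3153] diam 0.0255 155
cap [163. 221.] ztop 0.0990 mean [0.4753 0.26  ] circ [0.4757 0.2598] diam 0.0344 290
cap [392. 226.] ztop 0.0973 mean [ 0.477  -0.1401] circ [ 0.477 -0.14 ] diam 0.0289 213
cap [424. 221.] ztop 0.1175 mean [ 0.4872 -0.1933] circ [ 0.4874 -0.1932] diam 0.0369 362
```

Tube_c is placed: cap top at 0.099 m, centred to within 2.5 mm. Next is tube_d.

```bash
python3 -m creep '[[0,0,0,-0.14,1],[0,0,0,-0.14,1],[-14,-2,0,-0.006,1],[-30,-5,0,0,1],[-35,-6,0,0,1],[-35,-6,0,0,1],[-35,-6,0,0,1],[-35,-6,0,0,1],[-35,-6,0,0,1],[-35,-6,0,0,1],[-35,-6,0,0,1],[-35,-6,0,0,1],[-35,-6,0,0,1],[-35,-7,0,0,1],[-30,-6,0,0,1],[-15,-4,0,0,1],[-10,-2,0,0,1],[0,0,0,0,1],[0,0,0,0,1]]'
python3 -c "
from h import *
togo(PICK['d'],.096,11.6)"
```

```text
time_s: 24.35
tool_pos: [0.4864, -0.1928, 0.2075]
tool_rot: [-0.0, 0.632, 0.775, 0.0]
force: [-0.5, 0.1, 0.5]
opening: 0.094
grip_force: 0.0
t 24.4 pos [ 0.4864 -0.1928  0.2075] now [ -1.4   0.8 111.5] after [ -1.4   0.8 111.5] turn 0.0 tilt 0.06 open 0.094 grip 0.0 F [-0.5  0.1  0.5]
```

```bash
python3 -m creep '[[-1,1,12,0,1],[0,0,20,0,1],[0,0,20,0,1],[0,0,20,0,1],[0,0,20,0,1],[0,0,15,0,1],[0,0,4,0,1],[0,0,0,0,0.5],[0,0,0,0,0.3],[0,0,0,0,0.2],[0,0,0,0,0.1],[0,0,0,0,0],[0,0,0,0,0],[0,0,0,0,0],[0,0,0,0,0],[0,0,0,0,0],[0,0,0,0,0]]' 20
python3 -m creep '[[0,0,0,0,0],[0,0,-5,0,0],[0,0,-10,0,0],[0,0,-15,0,0],[0,0,-20,0,0],[0,0,-20,0,0],[0,0,-20,0,0],[0,0,-20,0,0],[0,0,-20,0,0],[0,0,-10,0,0],[0,0,-5,0,0],[0,0,0,0,0]]' 20
python3 -c "
from h import *
togo(SLOT['d'],.24,-5)"
```

```text
time_s: 26.05
tool_pos: [0.4876, -0.1947, 0.0969]
tool_rot: [0.0, 0.632, 0.775, -0.0]
force: [0.0, -0.5, -0.3]
opening: 0.0369
grip_force: 20.0
time_s: 27.25
tool_pos: [0.4878, -0.1947, 0.2425]
tool_rot: [0.001, 0.632, 0.775, 0.0]
force: [-0.3, -0.1, -0.6]
opening: 0.0364
grip_force: 20.0
t 27.2 pos [ 0.4878 -0.1947  0.2425] now [396.5  62.8   2.3] after [397.9 -52.9   2.3] turn 0.289 tilt 0.08 open 0.0364 grip 20.0 F [-0.3 -0.1 -0.6]
```

```bash
python3 -m creep '[[0,0,0,0.07,0],[0,0,0,0.14,0],[0,0,0,0.078,0],[10,-1,0,0,0],[20,-3,0,0,0],[30,-4,0,0,0],[35,-5,0,0,0],[35,-5,0,0,0],[35,-5,0,0,0],[35,-5,0,0,0],[35,-5,0,0,0],[35,-5,0,0,0],[35,-5,0,0,0],[35,-5,0,0,0],[29,-3,0,0,0],[20,-2,0,0,0],[9,0,0,0,0],[0,0,0,0,0],[0,0,0,0,0]]' 20
python3 -c "
from h import *
togo(SLOT['d'],.0889,-5)"
```

```text
time_s: 29.15
tool_pos: [0.4687, 0.2059, 0.2414]
tool_rot: [0.0, 0.737, 0.676, -0.001]
force: [0.5, 0.1, -0.3]
opening: 0.0367
grip_force: 20.0
t 29.1 pos [0.4687 0.2059 0.2414] now [  0.6   1.1 152.5] after [  0.6   1.1 152.5] turn 0.002 tilt 0.07 open 0.0367 grip 20.0 F [ 0.5  0.1 -0.3]
```

```bash
python3 -m creep '[[0,1,15,0,0],[0,0,20,0,0],[0,0,20,0,0],[0,0,20,0,0],[0,0,20,0,0],[0,0,20,0,0],[0,0,15,0,0],[0,0,10,0,0],[0,0,5,0,0],[0,0,3,0,0],[0,0,2,0,0],[0,0,1,0,0],[0,0,1,0,0],[0,0,0,0,0],[0,0,0,0,0]]' 20
python3 -c "
from h import *
togo(SLOT['d'],.0889,-5)"
```

```text
time_s: 30.65
tool_pos: [0.4701, 0.2065, 0.09]
tool_rot: [0.0, 0.737, 0.676, 0.0]
force: [0.6, -0.2, -0.6]
opening: 0.0365
grip_force: 20.0
t 30.6 pos [0.4701 0.2065 0.09  ] now [-0.2 -0.3  1.1] after [-0.2 -0.3  1.1] turn 0.001 tilt 0.03 open 0.0365 grip 20.0 F [ 0.6 -0.2 -0.6]
```

```bash
python3 -m creep '[[0,0,1,0,0],[0,0,0.5,0,0],[0,0,0,0,0],[0,0,0,0,0.45],[0,0,0,0,0.55],[0,0,0,0,0.7],[0,0,0,0,1],[0,0,0,0,1],[0,0,0,0,1],[0,0,-10,0,1],[0,0,-20,0,1],[0,0,-25,0,1],[0,0,-25,0,1],[0,0,-25,0,1],[0,0,-10,0,1],[0,0,-5,0,1],[0,0,0,0,1]]' 20
python3 - <<'E'
from h import *
togo(PICK['b'],.21,11.6)
d=snapshot("top");caps(d)
E
```

```text
time_s: 32.35
tool_pos: [0.47, 0.2064, 0.2084]
tool_rot: [0.0, 0.737, 0.676, 0.0]
force: [-0.2, -0.5, -0.3]
opening: 0.0942
grip_force: 0.0
t 32.4 pos [0.47   0.2064 0.2084] now [-344.7   36.7   -1.6] after [-340.9  -62.8   -1.6] turn -0.288 tilt 0.02 open 0.0942 grip 0.0 F [-0.2 -0.5 -0.3]
cap [158. 221.] ztop 0.1000 mean [0.4758 0.2679] circ [0.4757 0.2663] diam 0.0284 55
cap [169. 222.] ztop 0.0988 mean [0.4745 0.2492] circ [0.4743 0.2525] diam 0.0285 92
cap [192. 225.] ztop 0.1091 mean [0.4702 0.2056] circ [0.4705 0.2055] diam 0.0374 357
cap [391. 226.] ztop 0.0976 mean [ 0.477  -0.1399] circ [ 0.477 -0.14 ] diam 0.0289 211
```

Tube_d is placed (cap top at 0.109 m); the gripper partly hides tube_c. Last is tube_b.

```bash
python3 -m creep '[[0,0,0,-0.14,1],[0,0,0,-0.14,1],[-14,-2,0,-0.008,1],[-30,-5,0,0,1],[-35,-6,0,0,1],[-35,-6,0,0,1],[-35,-7,0,0,1],[-35,-7,0,0,1],[-35,-7,0,0,1],[-35,-7,0,0,1],[-35,-7,0,0,1],[-25,-5,0,0,1],[-17,-3,0,0,1],[-10,-1,0,0,1],[0,0,0,0,1],[0,0,0,0,1]]'
python3 -c "
from h import *
togo(PICK['b'],.076,11.6)"
```

```text
time_s: 34.0
tool_pos: [0.4763, -0.1396, 0.2076]
tool_rot: [-0.001, 0.632, 0.775, 0.0]
force: [0.4, 0.3, -0.0]
opening: 0.0937
grip_force: 0.0
t 34.0 pos [ 0.4763 -0.1396  0.2076] now [ -0.8   0.7 131.5] after [ -0.8   0.7 131.5] turn -0.0 tilt 0.09 open 0.0937 grip 0.0 F [ 0.4  0.3 -0. ]
```

```bash
python3 -m creep '[[-1,0,12,0,1],[0,0,20,0,1],[0,0,20,0,1],[0,0,20,0,1],[0,0,20,0,1],[0,0,20,0,1],[0,0,15,0,1],[0,0,4,0,1],[0,0,0,0,0.5],[0,0,0,0,0.3],[0,0,0,0,0.2],[0,0,0,0,0.1],[0,0,0,0,0],[0,0,0,0,0],[0,0,0,0,0],[0,0,0,0,0],[0,0,0,0,0],[0,0,0,0,0],[0,0,0,0,0],[0,0,0,0,0]]' 20
python3 -m creep '[[0,0,0,0,0],[0,0,-5,0,0],[0,0,-10,0,0],[0,0,-15,0,0],[0,0,-20,0,0],[0,0,-20,0,0],[0,0,-20,0,0],[0,0,-20,0,0],[0,0,-20,0,0],[0,0,-10,0,0],[0,0,-5,0,0],[0,0,0,0,0]]' 20
python3 -c "
from h import *
togo(SLOT['b'],.22,-5)"
```

```text
time_s: 36.0
tool_pos: [0.4767, -0.1413, 0.0773]
tool_rot: [0.0, 0.632, 0.775, -0.0]
force: [1.0, -0.7, 0.6]
opening: 0.0282
grip_force: 20.0
time_s: 37.2
tool_pos: [0.4769, -0.1414, 0.2228]
tool_rot: [0.001, 0.632, 0.775, 0.0]
force: [0.4, -0.1, -0.9]
opening: 0.0281
grip_force: 20.0
t 37.2 pos [ 0.4769 -0.1414  0.2228] now [288.4  46.8   2.7] after [289.8 -37.5   2.7] turn 0.289 tilt 0.06 open 0.0281 grip 20.0 F [ 0.4 -0.1 -0.9]
```

```bash
python3 -m creep '[[0,0,0,0.07,0],[0,0,0,0.14,0],[0,0,0,0.078,0],[10,-1,0,0,0],[20,-3,0,0,0],[30,-4,0,0,0],[35,-5,0,0,0],[35,-5,0,0,0],[35,-5,0,0,0],[35,-5,0,0,0],[35,-4,0,0,0],[29,-3,0,0,0],[18,-2,0,0,0],[8,0,0,0,0],[0,0,0,0,0],[0,0,0,0,0]]' 20
python3 -c "
from h import *
togo(SLOT['b'],.0693,-5)"
```

```text
time_s: 38.8
tool_pos: [0.4646, 0.1503, 0.2219]
tool_rot: [0.0, 0.737, 0.676, -0.001]
force: [0.3, 0.3, 0.0]
opening: 0.028
grip_force: 20.0
t 38.8 pos [0.4646 0.1503 0.2219] now [  0.4   0.4 152.6] after [  0.4   0.4 152.6] turn 0.002 tilt 0.06 open 0.028 grip 20.0 F [0.3 0.3 0. ]
```

```bash
python3 -m creep '[[0,0,15,0,0],[0,0,20,0,0],[0,0,20,0,0],[0,0,20,0,0],[0,0,20,0,0],[0,0,20,0,0],[0,0,15,0,0],[0,0,10,0,0],[0,0,5,0,0],[0,0,3,0,0],[0,0,2,0,0],[0,0,1,0,0],[0,0,1,0,0],[0,0,0,0,0],[0,0,0,0,0]]' 20
python3 -c "
from h import *
togo(SLOT['b'],.0693,-5)"
```

```text
time_s: 40.3
tool_pos: [0.4649, 0.1509, 0.0705]
tool_rot: [0.0, 0.737, 0.676, 0.0]
force: [0.2, -1.0, 0.4]
opening: 0.0282
grip_force: 20.0
t 40.3 pos [0.4649 0.1509 0.0705] now [-0.3 -0.   1.2] after [-0.3 -0.   1.2] turn 0.001 tilt 0.03 open 0.0282 grip 20.0 F [ 0.2 -1.   0.4]
```

Release, rise and move clear towards −y.

```bash
python3 -m creep '[[0,0,1,0,0],[0,0,0.5,0,0],[0,0,0,0,0],[0,0,0,0,0.38],[0,0,0,0,0.5],[0,0,0,0,0.7],[0,0,0,0,1],[0,0,0,0,1],[0,0,0,0,1],[0,0,-10,0,1],[0,0,-20,0,1],[0,0,-25,0,1],[0,0,-25,0,1],[0,0,-25,0,1],[0,0,-15,0,1],[0,0,-10,0,1],[0,0,0,0,1]]' 20
python3 -m creep '[[-20,0,0,0,1],[-30,0,0,0,1],[-30,0,0,0,1],[-30,0,0,0,1],[-30,0,0,0,1],[-30,0,0,0,1],[-30,0,0,0,1],[-20,0,0,0,1],[0,0,0,0,1],[0,0,0,0,1],[0,0,0,0,1]]'
python3 - <<'E'
from h import *
d=snapshot("top");caps(d);print({k:v.round(4).tolist() for k,v in SLOT.items()})
a=d["image"][150:280,100:520]
d=snapshot("scene");b=d["image"][110:250,150:460]
cv2.imwrite("pics/f.png",np.vstack([cv2.resize(a,(620,192)),cv2.resize(b,(620,280))]))
E
```

```text
time_s: 42.0
tool_pos: [0.4655, 0.1509, 0.2002]
tool_rot: [0.001, 0.737, 0.676, 0.001]
force: [0.1, 0.6, 0.0]
opening: 0.0944
grip_force: 0.0
time_s: 43.1
tool_pos: [0.4456, -0.0675, 0.1981]
tool_rot: [-0.001, 0.737, 0.676, -0.0]
force: [-0.4, 0.4, 1.0]
opening: 0.0938
grip_force: 0.0
cap [136. 219.] ztop 0.0791 mean [0.4791 0.3156] circ [0.4792 0.3143] diam 0.0269 154
cap [163. 221.] ztop 0.0991 mean [0.4753 0.26  ] circ [0.4756 0.2598] diam 0.0344 288
cap [192. 225.] ztop 0.1090 mean [0.4702 0.2056] circ [0.4705 0.2055] diam 0.0374 357
cap [226. 229.] ztop 0.0889 mean [0.4657 0.1506] circ [0.4652 0.1508] diam 0.0296 215
{'b': [0.4649, 0.1505], 'd': [0.4698, 0.2063], 'c': [0.4746, 0.2621], 'a': [0.4795, 0.3179]}
```

View pics/f.png

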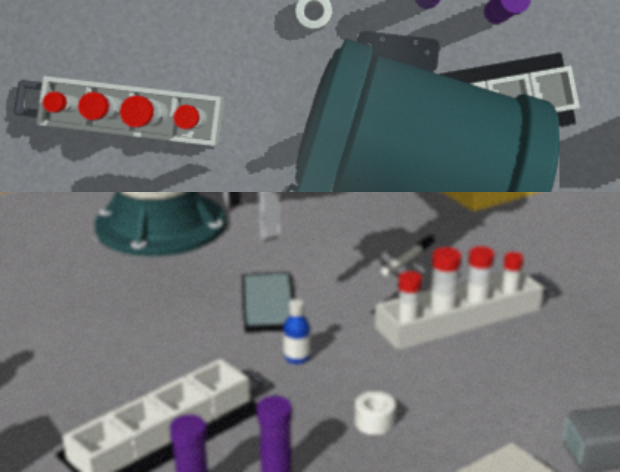

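All four tubes stand upright in the rack in the order a, c, d, b from its loop. Their cap-top heights fit tubes standing on the compartment floors, and the carrier is empty.

```bash
python3 -c "
from rig import *
print(job_done())"
```

```text
the job is handed in; nothing more can be done
None
```

All four tubes are upright in the rack in reverse order (a, c, d, b from the rack's loop), each within about 4 mm of its compartment centre, and the job was handed in at about 43 s; no verdict came back.

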